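# Start the film from the covered control desk

### The arm

A 7-joint arm with a two-finger parallel gripper is mounted at the origin on the work surface. World frame = base frame: x ahead of the robot, y to its left, z up, the work surface at z = 0. Lengths are in m, angles in rad, forces in N, time in s.
With the tool pointing down it reaches from about 0.4 to 0.875 m from the base axis. Payload 6.5 kg.
Tool frame: the origin (TCP) lies between the finger pads; the fingertips stand 11 mm ahead of it and the grasp point (between the pads) lies 8 mm behind it; z points along the fingers, y is the direction in which the jaws open and shut (so a half turn about z gives the same grasp; the last joint's range is limited). The gripper opens to 85 mm and grips with 20 to 120 N. Pads are 22 mm wide; open, the fingers measure 114 mm over their backs; the gripper's body (76 mm by 85 mm) begins 54 mm behind the grasp point. The pads swing forward as they close: fully open they stand 13 mm farther back than shut.
Start: joints at [-1.412, 0.536, -0.004, 1.538, 0.003, 1.067, -0.071], TCP at [0.145, 0.634, 0.242] pointing down, gripper open.
Joint ranges: [-2.7, 2.7], [-0.37, 2.16], [-1.27, 1.26], [0.24, 2.4], [-1.31, 4.45], [0.19, 1.91], [-2.76, 2.76]. Speed limits (rad/s): [2.39, 2.39, 3.14, 3.14, 3.14, 3.14, 3.14].

### API

Orientations are given as a unit quaternion [w, x, y, z].
In Python, from rig import monitor, cams, job gives the robot as it stands. The module is installed in compiled form; this text tells all that it offers.
- The arm moves only by the tool carry_out, never from a script. Its argument "series" is one flat list of numbers, 7 for each row, row after row: the gripper command: -1 is fully open, 1 is shut, values between are in proportion, then the shift along the tool's x, y, z scaled (see below), then the turn, a rotation vector about the tool's x, y, z scaled (see below). In form: [gripper, tx, ty, tz, rx, ry, rz, gripper, tx, ty, tz, rx, ry, rz, ...]. A call has 1 to 10 rows; each row shifts and turns the commanded pose from where the row before left it, along the tool's axes as they then stand; what a row does not reach is not made up. The controller multiplies each number of a shift by 25 mm and each number of a turn by 45 degrees. A row lasts 1/12 s, in which the tool goes at most 41.7 mm and 7.16 degrees, less where a joint would pass 70% of its speed; a pose out of reach is approached as far as the arm can. A call with a number of a shift or a turn outside -1 to 1 is refused whole. A call with a gripper value outside its range is refused whole. The fingers move at their own pace and stop on an object; "squeeze" is the grip in N (left out, the last holds). Time passes only in rows, so rows that do not move let the fingers close. It gives the time, the measured TCP pose, the force and the opening at its end, in the units of the state.
- monitor.read_state(): the state, without advancing time (a new reading comes with each control period).
- cams.get_image(name): name is "scene" or "side" or "wrist"; returns (picture, depth): 384x512x3 uint8, red, green, blue; 384x512 float32, m along the optical axis (not along the pixel's ray), 0 where there is no reading.
- cams.get_calibration(name): a dict with "intrinsics" (3x3 intrinsics, pixels), "rvec" (rotation vector, rad) and "tvec" (3), from world to camera coordinates, as OpenCV has them; the wrist camera has in their place "hand_eye" (4x4, takes a point from camera to tool coordinates, whose origin is the TCP and whose axes are the flange's). Camera axes: x right, y down, z forward; pixel columns grow to the right and rows downward; lengths in m; the calibration is good to about 2 mm. A picture is of the moment at which its call begins: read the wrist's pose just before it. get_calibration takes no time and is no camera call.
- job.sign_off(): hands the job in, once; it reports no verdict.
The state is a dict: "clock": time; "q": joint angles; "qd": joint speeds; "effort": joint torques, N m; "tool_pos": TCP position; "eef_rot": TCP orientation; "wrist_force": force on the tool from outside, world axes, zero at the start; "moment": the same for the moment, N m; "width": finger opening in m.
Only numpy, scipy, OpenCV 4.12 (cv2) and the standard library are available. Lean on these libraries where they do the work, as an engineer would, in place of code of your own. Each camera call takes 0.05 s, during which the arm holds its last target.

### The job

Start the film from the cinema control desk: slide its clear dust cover fully open, then press the red, the blue and the green key in that order, one at a time, holding each fully down for about half a second. Then slide the cover fully shut again. Never press the white key, and leave the diffuser, the remote control and the tumbler where they stand.

Things in the scene. Friction and masses are not known exactly. Their poses are not given: they have to be found in the camera images.
- console: Fixed black control desk with wooden ends, 169 (x) by 340 mm (y). Origin: centre of its underside, on the table. Its +y half is a blank deck 42 mm high; its -y half an open key bay 143 (x) by 151 mm (y) centred at y = -76 mm, rim 42 mm, floor 12 mm above the table. Guide strips at x = +-80 mm rise to 51 mm. Four keys in the bay at x = +-32, y = -78 +-32 mm; colours change places each time.
- cover (a joint): Travel of the see-through dust cover along the desk's +y, m: 0 = fully shut over the key bay, 0.150 = fully open over the blank deck (end stops). Starts shut or up to 35 mm ajar. Friction about 2 N; it stays where left. The cover is a plate 150 by 150 mm, 5 mm thick, its upper face 48 mm above the table.
- rib_top (a point): Middle of the top of the orange upright rib on the cover, 74 mm above the table. It is 90 mm long along the desk's x, 12 mm thick along the desk's y and stands 26 mm above the plate, in the middle of the cover (desk y = -78 mm shut, +72 mm open). Push its side to slide the cover.
- key_red_top (a point): Centre of the top of the red key (wakes the projector): a round cap 34 mm across in a black housing 50 mm across, its top 36 mm above the table when up, 28 mm when fully down.
- key_red (a joint): How far the red key is pressed, in m: 0 up, 0.008 fully down. A spring pushes it back up when released; fully down takes 5 N (it starts to move at 1.5 N).
- key_blue_top (a point): Centre of the top of the blue key (dims the room lights): a round cap 34 mm across in a black housing 50 mm across, its top 36 mm above the table when up, 28 mm when fully down.
- key_blue (a joint): How far the blue key is pressed, in m: 0 up, 0.008 fully down. A spring pushes it back up when released; fully down takes 5 N (it starts to move at 1.5 N).
- key_green_top (a point): Centre of the top of the green key (starts the film): a round cap 34 mm across in a black housing 50 mm across, its top 36 mm above the table when up, 28 mm when fully down.
- key_green (a joint): How far the green key is pressed, in m: 0 up, 0.008 fully down. A spring pushes it back up when released; fully down takes 5 N (it starts to move at 1.5 N).
- key_white_top (a point): Centre of the top of the white key (house lights full on: not to be pressed): a round cap 34 mm across in a black housing 50 mm across, its top 36 mm above the table when up, 28 mm when fully down.
- key_white (a joint): How far the white key is pressed, in m: 0 up, 0.008 fully down. A spring pushes it back up when released; fully down takes 5 N (it starts to move at 1.5 N).
- diffuser_mid (a point): Centre of the amber glass body of a loose reed diffuser, half-way up: 62 mm square, 85 mm high, thin reeds up to 200 mm above the table. Bystander.
- remote_mid (a point): Centre of a loose black remote control lying flat, 170 by 45 by 18 mm, long along its x. Bystander.
- tumbler_mid (a point): Centre, half-way up, of a loose blue ceramic tumbler, 76 mm across, 90 mm high. Bystander.
Things that resemble listed ones, but are neither listed nor needed, are in the scene too. What is meant by the part that bears remote_mid is not purple, and is the smaller of those in its own colour.

How it is judged:
By the outcome, as a careful person would: the job done as asked, in the order asked, and still so for the second after the job is handed in, with the robot touching nothing.
It also fails if it takes over 51 s, if anything falls off the work surface, if the arm or the gripper's body presses on something with over 40 N, if the wrist force passes 120 N, or if a joint passes its speed limit or range.

## Working session

There is one attempt and no reset: what is moved stays moved. The work goes in short steps, Python scripts to look and compute and a tool call to move; the robot and the scene stay as the last step left them, time stands still between calls to the robot, and variables do not carry over. Pictures are saved under pics/ and viewed, and the job is handed in when it is done.

Besides the shell and the picture viewer there is one more tool, called after "Request:" in YAML: its name, and indented under it one key for each argument. carry_out: Moves the arm, as the interface text tells. Shifts and turns lie within -1 to 1; 1 stands for 25 mm of shift or 45 degrees of turn. Its arguments: {"type":"object","properties":{"series":{"type":"array"},"squeeze":{"type":"number"}},"required":["series"]}

```bash
mkdir -p pics; cat > h.py <<'E'
import numpy as np,cv2
from rig import monitor,cams,job
E
python3 - <<'E'
from h import *
print(monitor.read_state())
for n in ("scene","side"):
    im,d=cams.get_image(n); np.savez(n+'0.npz',im=im,d=d)
    cv2.imwrite(f'pics/{n}0.png',im[:,:,::-1]); 
    c=cams.get_calibration(n); print(n,c)
E
```

```text
{'clock': 0.0, 'q': array([-1.41219247,  0.53716238, -0.00442418,  1.53889101,  0.00258958,
        1.06730479, -0.07122251]), 'qd': array([-0.00127158, -0.00013612, -0.0004208 ,  0.00023042, -0.00070321,
       -0.00066915, -0.00024538]), 'effort': array([-2.11384804e-04, -5.83415437e+01,  1.04807060e+00, -2.59099889e+01,
        1.21983635e-02,  1.00094444e-02,  1.27149977e-05]), 'tool_pos': array([0.14477869, 0.63303001, 0.2414087 ]), 'eef_rot': array([-3.51264177e-05,  1.12149437e-01,  9.93690963e-01, -8.79200334e-04]), 'wrist_force': array([ 0.07967718,  0.06566622, -0.62258878]), 'moment': array([-0.01857592,  0.00855419, -0.01532806]), 'width': 0.08532986855875756}
scene {'intrinsics': array([[392.57081355,   0.        , 253.67230467],
       [  0.        , 392.57081355, 195.66645333],
       [  0.        ,   0.        ,   1.        ]]), 'rvec': array([ 2.12310328,  0.80265387, -0.39704582]), 'tvec': array([-0.46362311, -0.14509852,  1.39548421])}
side {'intrinsics': array([[436.942847  ,   0.        , 263.19047427],
       [  0.        , 436.942847  , 193.05867969],
       [  0.        ,   0.        ,   1.        ]]), 'rvec': array([ 0.12833435, -2.87525776,  1.12605522]), 'tvec': array([0.58638898, 0.06045246, 1.18081476])}
```

View pics/scene0.png

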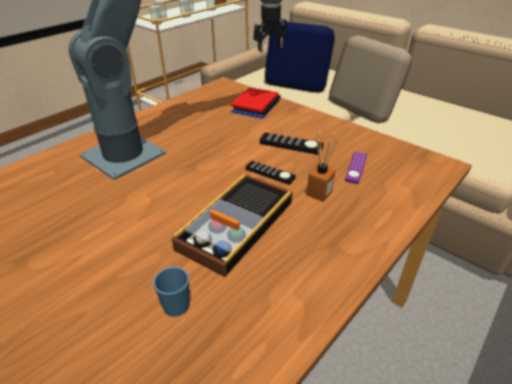

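View pics/side0.png

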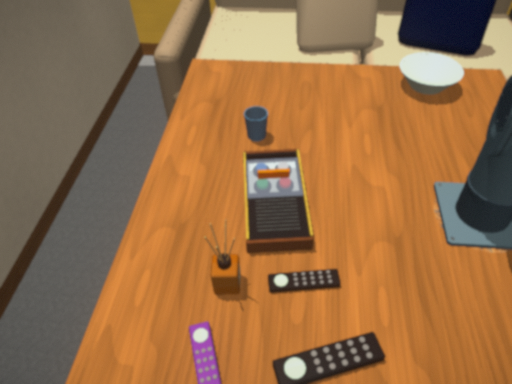

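The scene view shows the desk at about (235,220), with the rib at (225,219), the tumbler at (172,290) and the diffuser at (321,182). There are three remotes: black (291,143), black (271,172) and purple (356,167). The one meant is the smaller black one, at (271,172) in the scene view and (304,281) in the side view. I'll confirm that in crops.

```bash
python3 - <<'E'
from h import *
for n,(x0,x1,y0,y1) in dict(scene=(160,340,125,275),side=(205,385,140,380)).items():
    im=np.load(n+'0.npz')['im'][y0:y1,x0:x1]
    f=4 if n=='scene' else 2.5
    cv2.imwrite(f'pics/{n}0c.png',cv2.resize(im[:,:,::-1],None,fx=f,fy=f,interpolation=cv2.INTER_CUBIC))
im=np.load('side0.npz')['im'][140:260,230:330]
cv2.imwrite('pics/side0d.png',cv2.resize(im[:,:,::-1],None,fx=5,fy=5,interpolation=cv2.INTER_CUBIC))
E
```

```text
(no output)
```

View pics/scene0c.png

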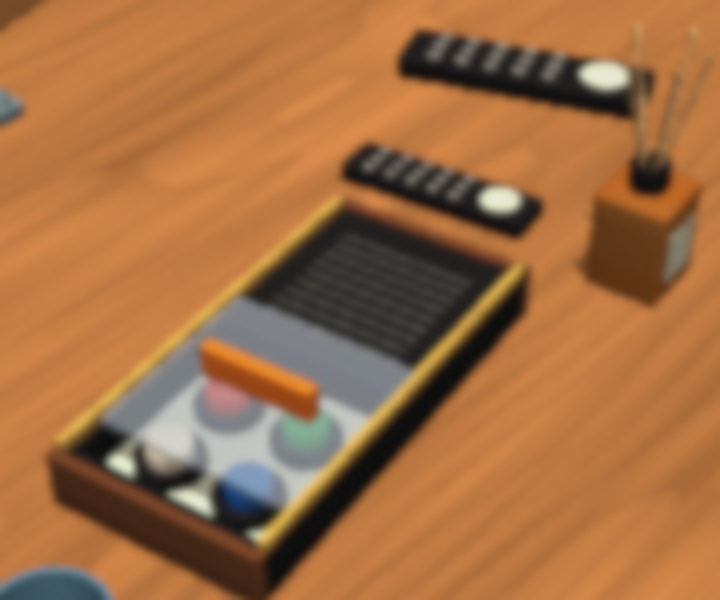

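View pics/side0d.png

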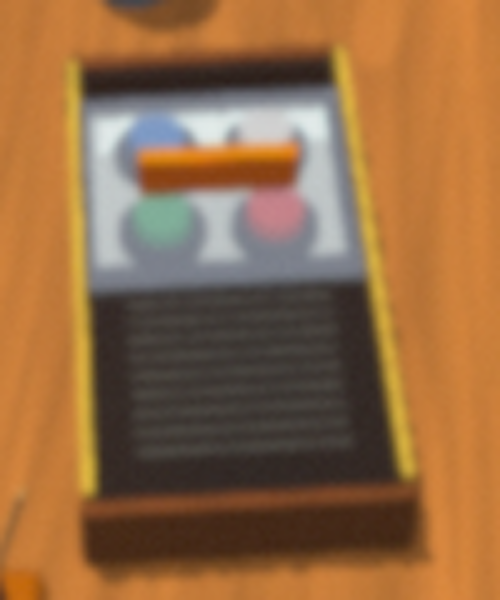

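View pics/side0c.png

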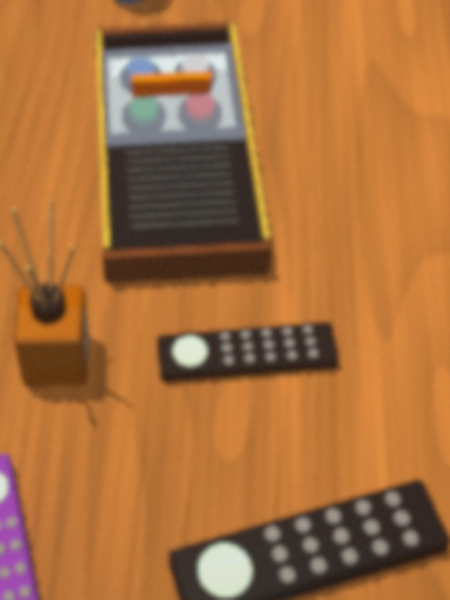

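The crops confirm that the black remote beside the desk is the smaller of the two black ones. Seen from the side, with the blank deck nearest, the keys behind the ajar cover are blue (262,167), white (283,166), green (262,183) and red (285,182).

```bash
cat >> h.py <<'E'
def cast(n,uv,z):
    c=cams.get_calibration(n);R=cv2.Rodrigues(np.array(c['rvec']))[0];t=np.array(c['tvec'])
    K=c['intrinsics'];uv=np.atleast_2d(np.asarray(uv,float))
    r=np.c_[uv,np.ones(len(uv))]@np.linalg.inv(K).T@R
    o=-R.T@t
    return o+r*((z-o[2])/r[:,2])[:,None]
E
python3 - <<'E'
from h import *
for n in ('scene','side'):
    im=np.load(n+'0.npz')['im']
    hsv=cv2.cvtColor(im,cv2.COLOR_RGB2HSV)
    roi=np.zeros(im.shape[:2],bool)
    if n=='scene': roi[165:275,170:297]=1
    else: roi[145:245,240:318]=1
    rgb=im.astype(int)
    y=roi&(hsv[...,0]>=18)&(hsv[...,0]<=30)&(hsv[...,1]>130)&(hsv[...,2]>120)
    k,l,s,c=cv2.connectedComponentsWithStats(y.astype(np.uint8))
    for i in range(1,k):
        if s[i,4]<40: continue
        v,u=np.nonzero(l==i); P=cast(n,np.c_[u,v],.051)[:,:2]
        r=cv2.minAreaRect(P.astype(np.float32)); b=cv2.boxPoints(r)
        vx=cv2.fitLine(P.astype(np.float32),cv2.DIST_L2,0,.01,.01).ravel()
        print(n,'strip',s[i],np.round(r[0],4),np.round(r[1],4),'dir deg',np.degrees(np.arctan2(vx[1],vx[0])))
    o=roi&(hsv[...,0]>=5)&(hsv[...,0]<=14)&(hsv[...,1]>200)&(hsv[...,2]>150)
    o[:, :]&=True
    k,l,s,c=cv2.connectedComponentsWithStats(o.astype(np.uint8))
    for i in range(1,k):
        if s[i,4]>30: print(n,'orange',s[i],c[i],cast(n,c[i],.066).round(4))
pts={'scene':[(245,175),(175.5,235),(290,192),(227,260)],'side':[(311.4,235),(298.2,149.4),(247.6,238.6),(244.6,152.4)]}
for n in pts: print(n,cast(n,pts[n],.051).round(4))
# rib top corners
print('rib scene',cast('scene',[(160+203/4,125+342/4),(160+318/4,125+388/4)],.074).round(4))
print('rib side',cast('side',[(230+138/5,140+152/5),(230+297/5,140+147/5)],.074).round(4))
print('keys side',cast('side',[(230+158/5,140+138/5),(230+265/5,140+132/5),(230+162/5,140+217/5),(230+276/5,140+213/5)],.036).round(4))
print('others: tumbler',cast('scene',[(172,290)],.045),'diff',cast('scene',[(321,184)],.042),'remote',cast('scene',[(271,172)],.018))
E
```

```text
scene strip [174 175  71  62 239] [ 0.4807 -0.0174] [0.0118 0.316 ] dir deg -81.57687
scene strip [225 191  66  71 285] [0.6365 0.0082] [0.0117 0.3195] dir deg -80.82951
scene orange [212 212  26  14  90] [223.93333333 218.83333333] [[ 0.5666 -0.0563  0.066 ]]
side strip [296 149  18  87 296] [ 0.479  -0.0155] [0.0103 0.3213] dir deg -81.47277
side strip [243 152   7  88 280] [0.6356 0.0099] [0.01   0.3214] dir deg -81.13263
scene [[ 0.4597  0.1409  0.051 ]
 [ 0.505  -0.17    0.051 ]
 [ 0.6156  0.1639  0.051 ]
 [ 0.6636 -0.1441  0.051 ]]
side [[ 0.4546  0.1432  0.051 ]
 [ 0.5004 -0.1726  0.051 ]
 [ 0.6108  0.1673  0.051 ]
 [ 0.6578 -0.1472  0.051 ]]
rib scene [[ 0.5236 -0.0619  0.074 ]
 [ 0.6119 -0.0448  0.074 ]]
rib side [[ 0.6083 -0.0508  0.074 ]
 [ 0.521  -0.0616  0.074 ]]
keys side [[ 0.603  -0.1021  0.036 ]
 [ 0.5414 -0.1119  0.036 ]
 [ 0.5945 -0.0386  0.036 ]
 [ 0.531  -0.0468  0.036 ]]
others: tumbler [[ 0.63029958 -0.28432567  0.045     ]] diff [[0.65510771 0.26608304 0.042     ]] remote [[0.47986356 0.24273249 0.018     ]]
```

Request:
carry_out:
  series: [0.4,-1,-1,0,0,0,0,0.4,-1,-1,0,0,0,0,0.4,-1,-1,0,0,0,0,0.4,-1,-1,0,0,0,0]

```text
clock: 0.43
tool_pos: [0.2206, 0.5121, 0.2418]
eef_rot: [-0.0, 0.112, 0.994, -0.0]
wrist_force: [0.4, -0.2, -0.4]
width: 0.039
```

```bash
python3 -c "
from h import *
s=monitor.read_state();print(s['clock'],s['q'].round(3),s['tool_pos'],s['eef_rot'],s['width'])"
```

```text
0.4333 [-1.254  0.38   0.012  1.788 -0.005  0.975  0.106] [0.2205746  0.51212803 0.24180217] [-2.40342228e-05  1.11928363e-01  9.93716176e-01 -4.50995001e-04] 0.03902113740751187
```

Request:
carry_out:
  series: [0.4,-1,-1,0,0,0,0,0.4,-1,-1,0,0,0,0,0.4,-1,-1,0,0,0,0,0.4,-1,-1,0,0,0,0,0.4,-1,-1,0,0,0,0,0.4,-1,-1,0,0,0,0,0.4,-1,-1,0,0,0,0,0.4,-1,-1,0,0,0,0,0.4,-1,-1,0,0,0,0]

```text
clock: 1.18
tool_pos: [0.3897, 0.2427, 0.2422]
eef_rot: [-0.0, 0.112, 0.994, -0.0]
wrist_force: [1.6, -0.3, 0.2]
width: 0.0255
```

Request:
carry_out:
  series: [0.4,-1,-1,0,0,0,0,0.4,-1,-1,0,0,0,0,0.4,-1,-1,0,0,0,0,0.4,-1,-1,0,0,0,0,0.4,-1,-1,0,0,0,0,0.4,-1,-1,0,0,0,0]

```text
clock: 1.68
tool_pos: [0.5025, 0.0631, 0.2422]
eef_rot: [-0.0, 0.112, 0.994, -0.0]
wrist_force: [1.1, 0.3, -0.4]
width: 0.0254
```

Request:
carry_out:
  series: [0.4,0,0,0,0,0,-0.12,0.4,0,0,0,0,0,-0.12,0.4,0,0,0,0,0,-0.12,0.4,0,0,0,0,0,-0.12,0.4,0,0,0,0,0,0,0.4,0,0,0,0,0,0]

```text
clock: 2.18
tool_pos: [0.5019, 0.0646, 0.2421]
eef_rot: [-0.0, -0.075, 0.997, 0.0]
wrist_force: [-0.0, -0.4, 0.8]
width: 0.0255
```

```bash
python3 - <<'E'
from h import *
s=monitor.read_state();print(s['clock'],s['q'].round(3),s['tool_pos'],s['eef_rot'],s['width'])
im,d=cams.get_image('wrist'); c=cams.get_calibration('wrist'); print(c)
np.savez('w1.npz',im=im,d=d,p=s['tool_pos'],q=s['eef_rot'])
cv2.imwrite('pics/w1.png',im[:,:,::-1])
E
```

```text
2.1833 [-0.404  0.293  0.225  1.925 -0.081  0.932  1.58 ] [0.50185021 0.06464226 0.24208871] [-2.56010814e-04 -7.46111800e-02  9.97212668e-01  1.51632922e-05] 0.02548117181813415
{'intrinsics': array([[341.5739046 ,   0.        , 259.75109809],
       [  0.        , 341.5739046 , 190.88235376],
       [  0.        ,   0.        ,   1.        ]]), 'hand_eye': array([[-9.75377504e-04, -9.48994937e-01, -3.15289800e-01,
         8.19078278e-02],
       [ 9.99998661e-01, -5.11311274e-04, -1.55458371e-03,
        -5.92463236e-04],
       [ 1.31408084e-03, -3.15290894e-01,  9.48994165e-01,
        -1.32071792e-01],
       [ 0.00000000e+00,  0.00000000e+00,  0.00000000e+00,
         1.00000000e+00]])}
```

View pics/w1.png

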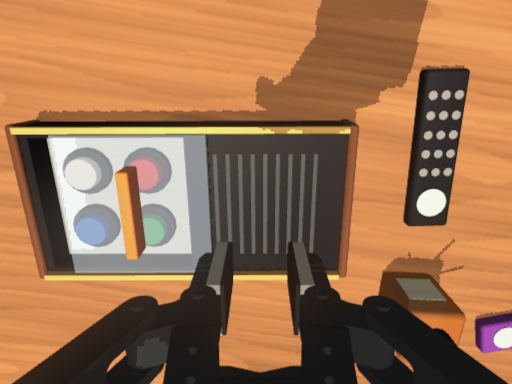

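The wrist view shows the desk squarely. The keys are white (87,170), red (148,172), blue (96,225) and green (155,224), the rib is at (130,212), and nothing blocks the view. I'll measure from it.

```bash
cat >> h.py <<'E'
from scipy.spatial.transform import Rotation as Rn
def castw(p,q,uv,z):
    c=cams.get_calibration('wrist');H=np.array(c['hand_eye']);Rt=Rn.from_quat([q[1],q[2],q[3],q[0]]).as_matrix()
    uv=np.atleast_2d(np.asarray(uv,float))
    r=np.c_[uv,np.ones(len(uv))]@np.linalg.inv(c['intrinsics']).T@H[:3,:3].T@Rt.T
    o=Rt@H[:3,3]+p
    return o+r*((z-o[2])/r[:,2])[:,None]
E
python3 - <<'E'
from h import *
w=np.load('w1.npz');im=w['im'];p=w['p'];q=w['q']
hsv=cv2.cvtColor(im,cv2.COLOR_RGB2HSV)
y=(hsv[...,0]>=22)&(hsv[...,0]<=32)&(hsv[...,1]>120)&(hsv[...,2]>120)
y[:, :]&=True
k,l,s,c=cv2.connectedComponentsWithStats(y.astype(np.uint8))
for i in range(1,k):
    if s[i,4]<60: continue
    v,u=np.nonzero(l==i);P=castw(p,q,np.c_[u,v],.051)[:,:2].astype(np.float32)
    r=cv2.minAreaRect(P);f=cv2.fitLine(P,cv2.DIST_L2,0,.01,.01).ravel()
    print(s[i],np.round(r[0],4),np.round(r[1],4),np.degrees(np.arctan2(f[1],f[0])))
o=(hsv[...,0]>=8)&(hsv[...,0]<=18)&(hsv[...,1]>200)&(hsv[...,2]>150);o[:,:110]=0;o[:,150:]=0;o[:160]=0;o[265:]=0
v,u=np.nonzero(o);print('rib px',u.min(),u.max(),v.min(),v.max())
ang=np.radians(8.65)
for nm,pp in dict(rib1=(122,172),rib2=(132,259)).items():pass
print('ribtop corners',castw(p,q,[(118,173),(129,171),(127,258),(140,257)],.074).round(4))
print('cover edge',castw(p,q,[(208,137),(213,270)],.048).round(4))
for nm,lo in dict(red=((165,180),),green=((65,90),),blue=((100,120),)).items():
    m=np.zeros(o.shape,bool)
    for a,b in lo: m|=(hsv[...,0]>=a)&(hsv[...,0]<=b)&(hsv[...,1]>70)
    m[:,:60]=0;m[:,185:]=0;m[:140]=0;m[255:]=0
    k,l,s,c=cv2.connectedComponentsWithStats(m.astype(np.uint8));i=1+s[1:,4].argmax()
    print(nm,s[i],c[i],castw(p,q,c[i],.036).round(4))
E
```

```text
[  10  127  264    8 1783] [ 0.4843 -0.0517] [0.0066 0.2478] -81.305824
[287 129  15   5  63] [0.4635 0.0905] [0.0038 0.0133] -82.02066
[ 45 275 149   5 689] [ 0.6475 -0.0698] [0.005  0.1619] -81.15739
[233 275  55   5 265] [0.6247 0.0822] [0.005  0.0588] -81.27994Traceback (most recent call last):
  File "<stdin>", line 13, in <module>
    return umr_minimum(a, axis, None, out, keepdims, initial, where)
ValueError: zero-size array to reduction operation minimum which has no identity
```

```bash
python3 - <<'E'
from h import *
w=np.load('w1.npz');im=w['im'];p=w['p'];q=w['q']
hsv=cv2.cvtColor(im,cv2.COLOR_RGB2HSV)
print('rib hsv',hsv[215,128:136], 'keys',hsv[175,148],hsv[226,94],hsv[224,158])
S=castw(p,q,[(10,131),(354,129),(45,277),(347,277)],.051)
c=S.mean(0)[:2];print(S.round(4),'centre',c)
yaw=np.radians(8.75);X=np.array([np.cos(yaw),np.sin(yaw)]);Y=np.array([-X[1],X[0]])
def desk(P):
    d=P[:,:2]-c;return np.c_[d@X,d@Y].round(4)
print('strip desk',desk(S))
R=castw(p,q,[(118,173),(129,171),(127,258),(140,257)],.074);print('rib top',R.round(4),desk(R))
E_=castw(p,q,[(208,137),(213,270)],.048);print('edge',desk(E_))
K=castw(p,q,[(82,166),(146,168),(91,228),(155,226)],.036);print('keys w r b g',K.round(4),desk(K))
for nm,kd in dict(red=(-.032,-.046),blue=(.032,-.11),green=(.032,-.046)).items(): print(nm,c+kd[0]*X+kd[1]*Y)
g=im[100:290,0:370]
cv2.imwrite('pics/w1c.png',cv2.resize(g[:,:260,::-1],None,fx=3,fy=3,interpolation=cv2.INTER_CUBIC))
E
```

```text
rib hsv [[ 18 166 240]
 [ 17 165 240]
 [ 16 169 240]
 [ 13 174 240]
 [ 10 174 196]
 [  9 155 130]
 [  9 143 112]
 [ 10 145 111]] keys [  0  79 223] [108  75 211] [ 70  53 198]
[[ 0.5032 -0.1744  0.051 ]
 [ 0.4533  0.1459  0.051 ]
 [ 0.6595 -0.1493  0.051 ]
 [ 0.6106  0.1757  0.051 ]] centre [ 5.56642481e-01 -5.22268524e-04]
strip desk [[-0.0793 -0.1637]
 [-0.0798  0.1604]
 [ 0.079  -0.1627]
 [ 0.0801  0.166 ]]
rib top [[ 0.5217 -0.064   0.074 ]
 [ 0.5183 -0.0541  0.074 ]
 [ 0.6084 -0.0535  0.074 ]
 [ 0.6053 -0.0408  0.074 ]] [[-0.0442 -0.0574]
 [-0.046  -0.0471]
 [ 0.043  -0.0603]
 [ 0.042  -0.0472]]
edge [[-0.0724  0.0223]
 [ 0.0728  0.0202]]
keys w r b g [[ 0.5324 -0.1151  0.036 ]
 [ 0.5249 -0.0505  0.036 ]
 [ 0.601  -0.1064  0.036 ]
 [ 0.5883 -0.038   0.036 ]] [[-0.0413 -0.1095]
 [-0.039  -0.0445]
 [ 0.0277 -0.1114]
 [ 0.0256 -0.0418]]
red [ 0.53201259 -0.05085485]
blue [ 0.60500362 -0.10437409]
green [ 0.59526773 -0.04111895]
```

View pics/w1c.png

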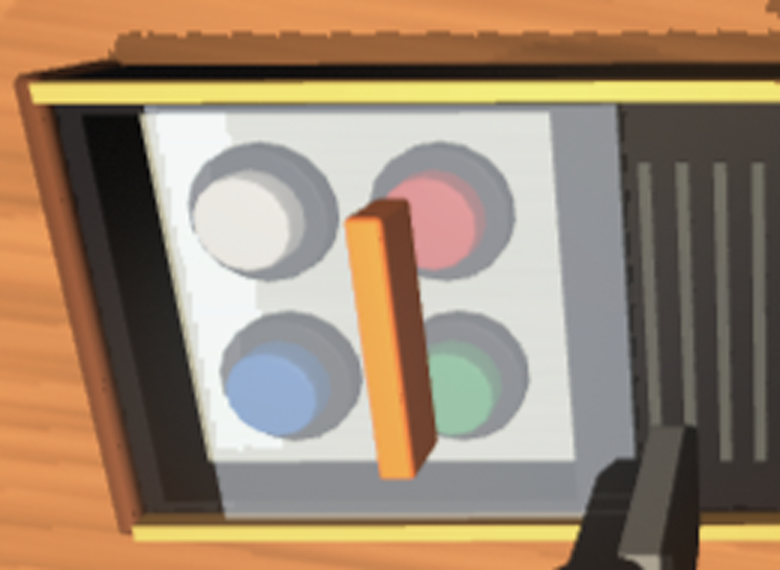

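Request:
carry_out:
  series: [0.4,-0.35,-1,0,0,0,0,0.4,-0.35,-1,0,0,0,0,0.4,-0.35,-1,0,0,0,0,0.4,-0.35,-1,0,0,0,0,0.4,-0.35,-1,0,0,0,0,0.4,0,0,1,0,0,0,0.4,0,0,1,0,0,0,0.4,0,0,1,0,0,0,0.4,0,0,1,0,0,0,0.4,0,0,0,0,0,0]

```text
clock: 3.07
tool_pos: [0.5609, -0.0517, 0.1379]
eef_rot: [-0.004, -0.075, 0.997, 0.0]
wrist_force: [-1.8, -0.1, 0.4]
width: 0.026
```

```bash
python3 - <<'E'
from h import *
s=monitor.read_state();print(s['tool_pos'],s['eef_rot'],s['width'])
im,d=cams.get_image('wrist');np.savez('w2.npz',im=im,d=d,p=s['tool_pos'],q=s['eef_rot'])
cv2.imwrite('pics/w2.png',im[:,:,::-1])
E
```

```text
[ 0.56087525 -0.05172097  0.13789374] [-4.09151575e-03 -7.51995178e-02  9.97160080e-01  2.59385758e-04] 0.0260419069931929
```

View pics/w2.png

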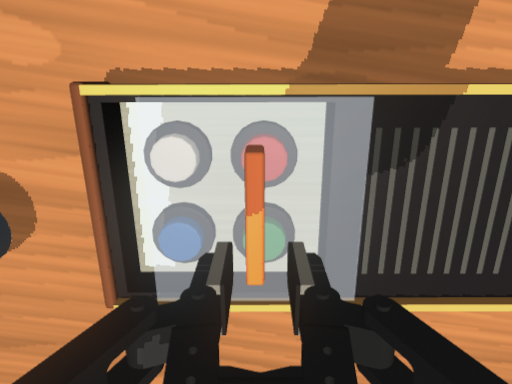

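The fingers at (220,285) and (298,285) straddle the rib at (255,215), with the rib about 2 mm toward -y. I'll lower with that correction.

Request:
carry_out:
  series: [0.4,0,-0.08,0.9,0,0,0,0.4,0,0,0.9,0,0,0,0.4,0,0,0.7,0,0,0,0.4,0,0,0.2,0,0,0,0.4,0,0,0,0,0,0]

```text
clock: 3.53
tool_pos: [0.5647, -0.0541, 0.0751]
eef_rot: [-0.0, -0.076, 0.997, -0.0]
wrist_force: [-0.3, 0.1, 1.0]
width: 0.0256
```

Request:
carry_out:
  series: [0.4,0,0,0.32,0,0,0,0.4,0,0.3,0,0,0,0,0.4,0,0.5,0,0,0,0,0.4,0,0.6,0,0,0,0,0.4,0,0.6,0,0,0,0,0.4,0,0.6,0,0,0,0,0.4,0,0.6,0,0,0,0,0.4,0,0.6,0,0,0,0,0.4,0,0.4,0,0,0,0,0.4,0,0,0,0,0,0]

```text
clock: 4.37
tool_pos: [0.5485, 0.0535, 0.0674]
eef_rot: [0.0, -0.078, 0.997, 0.001]
wrist_force: [-0.4, -0.9, -0.1]
width: 0.0256
```

Request:
carry_out:
  series: [0.4,0,0.4,0,0,0,0,0.4,0,0.3,0,0,0,0,0.4,0,0.08,0,0,0,0,0.4,0,0.08,0,0,0,0,0.4,0,0,0,0,0,0]

```text
clock: 4.78
tool_pos: [0.5454, 0.0712, 0.0668]
eef_rot: [0.0, -0.076, 0.997, 0.0]
wrist_force: [0.6, -0.8, 0.8]
width: 0.0257
```

Request:
carry_out:
  series: [0.4,0,0.08,0,0,0,0,0.4,0,0.08,0,0,0,0,0.4,0,0,0,0,0,0]

```text
clock: 5.03
tool_pos: [0.5448, 0.0748, 0.0668]
eef_rot: [-0.0, -0.076, 0.997, 0.0]
wrist_force: [0.7, -2.3, 0.6]
width: 0.0256
```

Request:
carry_out:
  series: [0.4,0,0.1,0,0,0,0,0.4,0,0.1,0,0,0,0,0.4,0,0,0,0,0,0]

```text
clock: 5.28
tool_pos: [0.5447, 0.0754, 0.0667]
eef_rot: [0.0, -0.075, 0.997, -0.002]
wrist_force: [1.3, -12.1, -0.9]
width: 0.0256
```

Request:
carry_out:
  series: [0.4,0,0.1,0,0,0,0,0.4,0,0,0,0,0,0]

```text
clock: 5.45
tool_pos: [0.5447, 0.0755, 0.0667]
eef_rot: [0.001, -0.074, 0.997, -0.004]
wrist_force: [4.3, -15.8, -0.8]
width: 0.0259
```

Request:
carry_out:
  series: [0.4,0,-0.2,0,0,0,0,0.4,0,-0.2,0,0,0,0,0.4,0,0,-0.5,0,0,0,0.4,0,0,-1,0,0,0,0.4,0,0,-1,0,0,0,0.4,0,-1,-1,0,0,0,0.8,0,-1,-1,0,0,0,1,0,-1,0,0,0,0,1,0,-1,0,0,0,0,1,0,0,0,0,0,0]

```text
clock: 6.28
tool_pos: [0.561, -0.0318, 0.1812]
eef_rot: [0.001, -0.073, 0.997, -0.001]
wrist_force: [-0.1, 0.4, 0.4]
width: -0.0001
```

```bash
python3 - <<'E'
from h import *
s=monitor.read_state();print(s['clock'],s['tool_pos'],s['eef_rot'],s['width'])
im,d=cams.get_image('wrist');np.savez('w3.npz',im=im,d=d,p=s['tool_pos'],q=s['eef_rot'])
cv2.imwrite('pics/w3.png',im[:,:,::-1])
p=s['tool_pos'];q=s['eef_rot']
hsv=cv2.cvtColor(im,cv2.COLOR_RGB2HSV)
H,S,V=[hsv[...,i] for i in range(3)]
for nm,m in dict(red=((H<6)|(H>170))&(S>120)&(V>100),blue=(H>100)&(H<125)&(S>110)&(V>60),green=(H>55)&(H<95)&(S>80)&(V>50)).items():
    k,l,st,c=cv2.connectedComponentsWithStats(m.astype(np.uint8))
    for i in 1+np.argsort(-st[1:,4])[:2]: print(nm,st[i],c[i].round(1),castw(p,q,c[i],.036).round(4))
E
```

```text
6.2833 [ 0.56099736 -0.03178018  0.18119195] [ 0.0012191  -0.07313054  0.9973209  -0.00120898] -0.00010648317231732416
red [ 220  122   40   41 1289] [239.7 141.6] [[ 0.5321 -0.054   0.036 ]]
blue [ 150  196   38   37 1049] [168.8 214.1] [[ 0.6046 -0.1074  0.036 ]]
green [ 223  196   38   36 1073] [241.5 213.7] [[ 0.5948 -0.0444  0.036 ]]
```

View pics/w3.png

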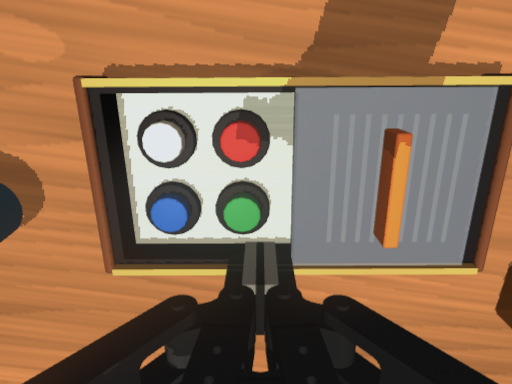

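The cover is open, with its edge at (293,180) and the rib at (395,188). The keys are clear: red (240,142), blue (169,214), green (241,214) and white (162,143). Next I move to a point above red.

Request:
carry_out:
  series: [1,0.64,-0.35,0.5,0,0,0,1,0.64,-0.35,1,0,0,0,1,0,0,1,0,0,0,1,0,0,1,0,0,0,1,0,0,1,0,0,0,1,0,0,0.2,0,0,0,1,0,0,0,0,0,0,1,0,0,0,0,0,0]

```text
clock: 7.0
tool_pos: [0.5319, -0.0477, 0.0627]
eef_rot: [0.0, -0.077, 0.997, 0.0]
wrist_force: [-0.1, 0.4, -0.3]
width: -0.0002
```

Request:
carry_out:
  series: [1,0.04,-0.25,0,0,0,0,1,0,0,0.4,0,0,0,1,0,0,0,0,0,0,1,0,0,0,0,0,0]

```text
clock: 7.33
tool_pos: [0.5311, -0.0551, 0.0518]
eef_rot: [-0.0, -0.076, 0.997, 0.0]
wrist_force: [0.4, 0.4, -0.9]
width: -0.0001
```

Request:
carry_out:
  series: [1,0,0,0.3,0,0,0,1,0,0,0.3,0,0,0,1,0,0,0.15,0,0,0,1,0,0,0,0,0,0]

```text
clock: 7.67
tool_pos: [0.5326, -0.0552, 0.0379]
eef_rot: [0.001, -0.076, 0.997, 0.001]
wrist_force: [-17.5, 1.7, 66.5]
width: 0.0003
```

Request:
carry_out:
  series: [1,0,0,-0.08,0,0,0,1,0,0,0,0,0,0]

```text
clock: 7.83
tool_pos: [0.5325, -0.0552, 0.0383]
eef_rot: [0.001, -0.076, 0.997, 0.0]
wrist_force: [-10.8, 1.8, 46.7]
width: -0.0
```

Request:
carry_out:
  series: [1,0,0,-0.06,0,0,0,1,0,0,0,0,0,0,1,0,0,0,0,0,0]

```text
clock: 8.08
tool_pos: [0.5324, -0.0551, 0.0386]
eef_rot: [0.001, -0.076, 0.997, 0.0]
wrist_force: [-5.9, 1.3, 31.5]
width: -0.0002
```

Request:
carry_out:
  series: [1,0,0,-0.6,0,0,0,1,0,0,-0.8,0,0,0,1,0,0,0,0,0,0,1,0,0,0,0,0,0]

```text
clock: 8.42
tool_pos: [0.5319, -0.0548, 0.0718]
eef_rot: [0.001, -0.076, 0.997, -0.0]
wrist_force: [0.1, 0.3, 0.3]
width: 0.0002
```

```bash
python3 - <<'E'
from h import *
s=monitor.read_state();print(s['clock'],s['tool_pos'],s['eef_rot'],s['wrist_force'])
Rt=Rn.from_quat(np.roll(s['eef_rot'],-1)).as_matrix()
for nm,t in dict(blue=(.6046,-.1074),green=(.5948,-.0444)).items():
    d=np.r_[t,s['tool_pos'][2]]-s['tool_pos'];print(nm,(Rt.T@d/.025).round(2))
E
```

```text
8.4167 [ 0.53189091 -0.05483042  0.07175884] [ 7.74326539e-04 -7.61432250e-02  9.97096590e-01 -2.13486199e-05] [0.10541752 0.3013612  0.26555024]
blue [-2.56 -2.52  0.  ]
green [-2.55  0.03  0.  ]
```

Request:
carry_out:
  series: [1,-0.6,-0.6,0,0,0,0,1,-0.8,-0.8,0,0,0,0,1,-0.7,-0.7,0,0,0,0,1,-0.46,-0.42,0,0,0,0,1,0,0,0.4,0,0,0,1,0,0,0.4,0,0,0,1,0,0,0,0,0,0,1,0,0,0,0,0,0]

```text
clock: 9.08
tool_pos: [0.6017, -0.1062, 0.0496]
eef_rot: [-0.002, -0.076, 0.997, 0.001]
wrist_force: [-0.1, 0.2, -0.2]
width: 0.0003
```

Request:
carry_out:
  series: [1,-0.1,0,0,0,0,0,1,0,0,0.2,0,0,0,1,0,0,0.3,0,0,0,1,0,0,0,0,0,0]

```text
clock: 9.42
tool_pos: [0.6076, -0.1066, 0.0393]
eef_rot: [0.001, -0.076, 0.997, 0.0]
wrist_force: [1.6, 1.5, 5.2]
width: 0.0003
```

Request:
carry_out:
  series: [1,0,0,0.1,0,0,0,1,0,0,0,0,0,0]

```text
clock: 9.58
tool_pos: [0.6078, -0.1067, 0.0389]
eef_rot: [0.001, -0.076, 0.997, 0.0]
wrist_force: [-4.8, 2.2, 20.8]
width: -0.0003
```

Request:
carry_out:
  series: [1,0,0,0,0,0,0,1,0,0,0,0,0,0,1,0,0,0,0,0,0,1,0,0,0,0,0,0]

```text
clock: 9.92
tool_pos: [0.6077, -0.1067, 0.0388]
eef_rot: [0.001, -0.076, 0.997, 0.0]
wrist_force: [-6.0, 2.7, 22.1]
width: 0.0002
```

Request:
carry_out:
  series: [1,0,0,-0.6,0,0,0,1,0,0,-0.7,0,0,0,1,0,0,0,0,0,0,1,0,0,0,0,0,0]

```text
clock: 10.25
tool_pos: [0.6072, -0.1072, 0.0697]
eef_rot: [0.001, -0.076, 0.997, -0.0]
wrist_force: [0.1, -0.4, 0.1]
width: 0.0
```

```bash
python3 - <<'E'
from h import *
s=monitor.read_state();print(s['clock'],s['tool_pos'],s['eef_rot'],s['wrist_force'])
Rt=Rn.from_quat(np.roll(s['eef_rot'],-1)).as_matrix()
d=np.r_[.5948,-.0444,s['tool_pos'][2]]-s['tool_pos'];print((Rt.T@d/.025).round(2))
im,d=cams.get_image('wrist');cv2.imwrite('pics/w4.png',im[:,:,::-1])
E
```

```text
10.25 [ 0.60716307 -0.1072081   0.06969663] [ 8.61844087e-04 -7.60788127e-02  9.97101421e-01 -1.65579732e-04] [ 0.06098565 -0.40187207  0.11018879]
[ 0.11  2.56 -0.  ]
```

View pics/w4.png

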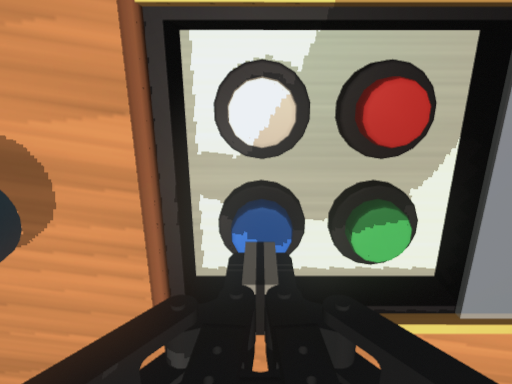

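The fingertips are over blue at (262,240). Red (396,112), green (380,235) and white (262,112) are all up. Green is next.

Request:
carry_out:
  series: [1,0.06,0.6,0,0,0,0,1,0.05,0.8,0,0,0,0,1,0,0.7,0,0,0,0,1,0,0.46,0,0,0,0,1,0,0,0.4,0,0,0,1,0,0,0.4,0,0,0,1,0,0,0,0,0,0,1,0,0,0,0,0,0]

```text
clock: 10.97
tool_pos: [0.5933, -0.0457, 0.0479]
eef_rot: [-0.001, -0.075, 0.997, -0.0]
wrist_force: [0.6, 0.1, 0.6]
width: -0.0003
```

Request:
carry_out:
  series: [1,-0.04,0.05,0.2,0,0,0,1,0,0,0.32,0,0,0,1,0,0,0,0,0,0]

```text
clock: 11.22
tool_pos: [0.5958, -0.0446, 0.0388]
eef_rot: [0.0, -0.075, 0.997, -0.0]
wrist_force: [-8.6, -0.8, 25.1]
width: 0.0001
```

Request:
carry_out:
  series: [1,0,0,0,0,0,0,1,0,0,0,0,0,0,1,0,0,0,0,0,0,1,0,0,0,0,0,0,1,0,0,0,0,0,0]

```text
clock: 11.63
tool_pos: [0.5958, -0.0446, 0.0387]
eef_rot: [0.001, -0.075, 0.997, -0.0]
wrist_force: [-8.3, -1.3, 28.8]
width: -0.0001
```

Request:
carry_out:
  series: [1,0,0,-0.6,0,0,0,1,0,0,-0.8,0,0,0,1,0,0,-1,0,0,0,0.8,0,0,-1,0,0,0,0.4,0,0,0,0,0,0,0.4,0,0,0,0,0,0]

```text
clock: 12.13
tool_pos: [0.5962, -0.0433, 0.1221]
eef_rot: [0.002, -0.076, 0.997, -0.0]
wrist_force: [-0.1, 1.1, -0.7]
width: 0.0256
```

```bash
python3 - <<'E'
from h import *
s=monitor.read_state();print(s['clock'],s['tool_pos'],s['eef_rot'],s['width'])
Rt=Rn.from_quat(np.roll(s['eef_rot'],-1)).as_matrix()
# rib now ~ 6.7mm behind the push pose; in-straddle pose
d=np.r_[.5455,.070,s['tool_pos'][2]]-s['tool_pos'];print((Rt.T@d/.025).round(2))
E
```

```text
12.1333 [ 0.59615011 -0.04333378  0.12205229] [ 1.56599603e-03 -7.57649978e-02  9.97124465e-01 -1.20386856e-04] 0.02563563480846197
[ 1.32  4.79 -0.01]
```

Request:
carry_out:
  series: [0.4,0.25,0.8,0,0,0,0,0.4,0.27,1,0,0,0,0,0.4,0.27,1,0,0,0,0,0.4,0.27,1,0,0,0,0,0.4,0.26,0.99,0,0,0,0,0.4,0,0,0,0,0,0,0.4,0,0,0,0,0,0]

```text
clock: 12.72
tool_pos: [0.5429, 0.0719, 0.1197]
eef_rot: [-0.001, -0.078, 0.997, 0.0]
wrist_force: [0.5, 0.5, 0.0]
width: 0.0256
```

```bash
python3 - <<'E'
from h import *
s=monitor.read_state();print(s['clock'],s['tool_pos'],s['eef_rot'],s['width'])
im,d=cams.get_image('wrist');cv2.imwrite('pics/w5.png',im[:,:,::-1])
E
```

```text
12.7167 [0.54290165 0.07187522 0.11966364] [-1.18402820e-03 -7.75771961e-02  9.96985638e-01  1.16776952e-04] 0.025575619417382633
```

View pics/w5.png

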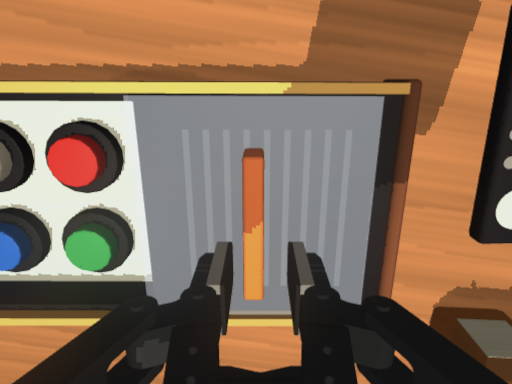

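The rib at (253,220) sits about 3 mm to the -y side of the jaw midline at x = 260. I'll shift by that much and lower.

Request:
carry_out:
  series: [0.4,0,-0.13,0,0,0,0,0.4,0,0,0.8,0,0,0,0.4,0,0,0.8,0,0,0,0.4,0,0,0.5,0,0,0,0.4,0,0,0,0,0,0,0.4,0,0,0,0,0,0]

```text
clock: 13.27
tool_pos: [0.5445, 0.066, 0.0681]
eef_rot: [-0.001, -0.075, 0.997, -0.0]
wrist_force: [-0.4, 0.4, 0.3]
width: 0.0257
```

Request:
carry_out:
  series: [0.4,0,-0.2,0,0,0,0,0.4,0,-0.4,0,0,0,0,0.4,0,-0.6,0,0,0,0,0.4,0,-0.7,0,0,0,0,0.4,0,-0.7,0,0,0,0,0.4,0,-0.7,0,0,0,0,0.4,0,-0.7,0,0,0,0,0.4,0,-0.6,0,0,0,0,0.4,0,-0.5,0,0,0,0,0.4,0,-0.3,0,0,0,0]

```text
clock: 14.1
tool_pos: [0.566, -0.0684, 0.0694]
eef_rot: [0.001, -0.075, 0.997, -0.0]
wrist_force: [0.8, 2.2, 1.6]
width: 0.0258
```

Request:
carry_out:
  series: [0.4,0,-0.15,0,0,0,0,0.4,0,-0.1,0,0,0,0,0.4,0,0,0,0,0,0]

```text
clock: 14.35
tool_pos: [0.5662, -0.0727, 0.0688]
eef_rot: [0.0, -0.076, 0.997, -0.0]
wrist_force: [0.0, -0.5, 0.5]
width: 0.0257
```

Request:
carry_out:
  series: [0.4,0,-0.15,0,0,0,0,0.4,0,-0.15,0,0,0,0,0.4,0,-0.15,0,0,0,0,0.4,0,0,0,0,0,0]

```text
clock: 14.68
tool_pos: [0.5679, -0.0844, 0.0685]
eef_rot: [0.0, -0.076, 0.997, -0.0]
wrist_force: [-0.6, -0.1, 0.7]
width: 0.0256
```

Request:
carry_out:
  series: [0.4,0,-0.1,0,0,0,0,0.4,0,-0.05,0,0,0,0,0.4,0,0,0,0,0,0]

```text
clock: 14.93
tool_pos: [0.5682, -0.0869, 0.0684]
eef_rot: [-0.0, -0.076, 0.997, 0.0]
wrist_force: [-0.2, 3.6, 0.8]
width: 0.0256
```

Request:
carry_out:
  series: [0.4,0,-0.1,0,0,0,0,0.4,0,-0.1,0,0,0,0,0.4,0,0,0,0,0,0]

```text
clock: 15.18
tool_pos: [0.5683, -0.0871, 0.0683]
eef_rot: [-0.001, -0.078, 0.997, 0.003]
wrist_force: [-3.5, 12.8, 7.1]
width: 0.0256
```

Request:
carry_out:
  series: [0.4,0,-0.1,0,0,0,0,0.4,0,-0.04,0,0,0,0,0.4,0,0,0,0,0,0]

```text
clock: 15.43
tool_pos: [0.5684, -0.0872, 0.0683]
eef_rot: [-0.002, -0.079, 0.997, 0.005]
wrist_force: [-5.8, 19.6, 8.5]
width: 0.0253
```

Request:
carry_out:
  series: [0.4,0,0.25,0,0,0,0,0.4,0,0.2,0,0,0,0,0.4,0,0,0,0,0,0]

```text
clock: 15.68
tool_pos: [0.5679, -0.0842, 0.0685]
eef_rot: [0.0, -0.076, 0.997, -0.0]
wrist_force: [-0.5, 0.1, 0.2]
width: 0.0255
```

Request:
carry_out:
  series: [0.4,0,0,-0.6,0,0,0,0.4,0,0,-1,0,0,0,0.4,0,0,-1,0,0,0,0.4,0,0,-1,0,0,0,0.4,0,1,-1,0,0,0,0.4,0,1,-1,0,0,0,0.4,0,1,0,0,0,0,0.4,0,0,0,0,0,0,0.4,0,0,0,0,0,0]

```text
clock: 16.43
tool_pos: [0.5567, -0.0099, 0.2088]
eef_rot: [0.0, -0.077, 0.997, -0.0]
wrist_force: [0.1, -0.2, -0.6]
width: 0.0255
```

```bash
python3 - <<'E'
from h import *
s=monitor.read_state();print(s['clock'],s['tool_pos'],s['wrist_force'])
p=s['tool_pos'];q=s['eef_rot']
im,d=cams.get_image('wrist');cv2.imwrite('pics/w6.png',im[:,:,::-1]);np.savez('w6.npz',im=im,p=p,q=q)
im,d=cams.get_image('scene');cv2.imwrite('pics/s6.png',im[:,:,::-1])
E
```

```text
16.4333 [ 0.556707   -0.00994611  0.20879181] [ 0.09523402 -0.2370968  -0.55033905]
```

View pics/w6.png

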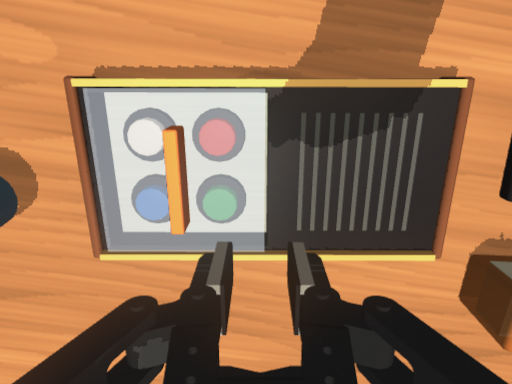

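View pics/s6.png

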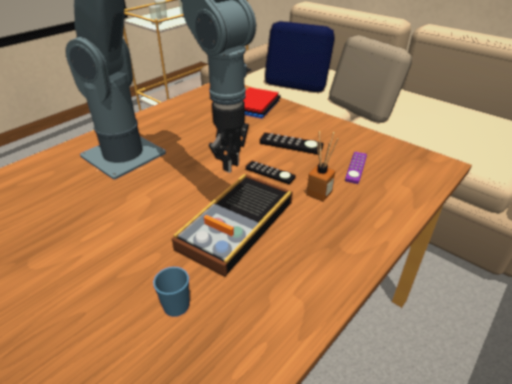

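The cover is shut, with its edge at (267,170) and the rib at (175,180). In the scene view, the tumbler (172,290), the diffuser (321,182) and the small remote (270,172) are where they started. The arm is clear of everything, so I'll check the cover edge numerically and sign off.

```bash
python3 - <<'E'
from h import *
w=np.load('w6.npz');yaw=np.radians(8.75);Y=np.array([-np.sin(yaw),np.cos(yaw)]);c=np.array([.557,-.002])
P=castw(w['p'],w['q'],[(267,92),(266,247)],.048);print('edge desk y',(P[:,:2]-c)@Y)
P=castw(w['p'],w['q'],[(170,127),(178,234)],.074);print('rib',(P[:,:2]-c)@Y)
print(job.sign_off())
E
```

```text
edge desk y [-0.00299599 -0.00294895]
rib [-0.07850423 -0.079175  ]
the job is handed in; nothing more can be done
None
```

The film-start job is done and handed in at about 16.5 s of the 51 s allowed. I slid the cover open to its end stop, pressed red, blue and green in that order, and slid the cover shut again.

- **Key presses:** each key was held fully down for about half a second. On the red press, the vertical force at the wrist read 66 N at first, below the 120 N limit. I eased it to about 30 N, and the blue and green presses stayed under 30 N.
- **Cover:** both end stops showed as rising force (16–20 N) while the arm stopped moving. The travel between them came out at about 151 mm, against the stated 150 mm. The last wrist image put the cover edge at desk y = -3.0 mm and the rib at about -79 mm, which matches fully shut (-78 mm).
- **Everything else:** I never moved down over the white key. In the last picture the tumbler, diffuser and remote stood where they began, and the gripper was clear of everything.

None of the final checks failed. Early on, the fixed cameras and the wrist camera disagreed by about 3 mm on where the desk was. I re-measured the keys with the wrist camera after opening the cover and used those positions for pressing.

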